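# Fill the display stand and hold it level

## Robot

A 6-joint arm with a two-finger parallel gripper is mounted at the origin on a cart in front of the work surface, level with it; the furniture and walls round the work are solid. World frame = base frame: x ahead of the robot, y to its left, z up, the work surface at z = 0. Lengths are in m, angles in rad, forces in N, time in s.
With the tool pointing down it reaches from about 0.3 to 0.85 m from the base axis. Payload 5.4 kg.
Tool frame: the origin (TCP) lies on the centre line of the jaws, within the pads' length; the fingertips stand 17 mm ahead of it and the grasp point (between the pads) lies 2 mm behind it; z points along the fingers, y is the line along which they close (so a half turn about z gives the same grasp; the last joint's range is limited). The gripper opens to 85 mm and grips with 20 to 120 N. Pads are 22 mm wide; open, the fingers measure 114 mm over their backs; the gripper's body (76 mm by 85 mm) begins 54 mm behind the grasp point. The pads swing forward as they close: fully open they stand 13 mm farther back than shut.
Start: joints at [-1.4, 0.158, 1.597, -0, 1.386, -0.21], TCP at [0.214, -0.534, 0.248] pointing down, gripper open.
Joint ranges: [-2.91, 2.91], [-0.94, 2.29], [0.18, 2.7], [-1.29, 4.43], [0.17, 2.64], [-3, 3]. Speed limits (rad/s): [2.57, 2.57, 3.14, 3.14, 3.14, 3.14].

## Interface

Orientations are given as a rotation vector (axis times angle).
In Python, from cell import robot gives the robot as it stands. Calls block until the motion is done:
- robot.movep(position, orientation): joint-space move of the TCP to a pose.
- robot.move_l(position, rotation=None, feed=0.15): straight line of the TCP; rotation=None keeps the orientation; feed is the mean speed in m/s.
- robot.set_joints(angles): joint-space move.
- robot.open_gripper() and robot.close_gripper(newtons=None): open the fingers fully, or close them until they stop; newtons is the grip in N (None keeps the last).
- robot.dwell(seconds).
- robot.inverse_kinematics(position, orientation): joint angles nearest the present ones, or None.
- robot.capture(name): name is "scene" or "side" or "wrist"; returns a dict with "frame" (400x640x3 uint8, blue, green, red), "z_map" (400x640 float32, m along the optical axis (not along the pixel's ray), 0 where there is no reading), "camera_matrix" (3x3 intrinsics, pixels), "R" (3x3) and "t" (3): a world point X has camera coordinates R X + t. Camera axes: x right, y down, z forward; pixel columns grow to the right and rows downward; lengths in m; the calibration is good to about 2 mm. A picture is of the moment at which its call begins.
A pose or a line that the arm cannot do raises robot.PlanningError and nothing moves.
- robot.finish_job(): hands the job in; it is judged then, once.
Readings, each from a call of its own:
- robot.current_time_s(): time.
- robot.current_joint_positions(): joint angles.
- robot.current_qvel(): joint speeds.
- robot.current_joint_torque(): joint torques, N m.
- robot.current_eef_pos(): TCP position.
- robot.current_orientation(): TCP orientation.
- robot.current_ft_force(): force on the tool from outside, world axes, zero at the start.
- robot.current_torque(): the same for the moment, N m.
- robot.current_opening(): finger opening in m.
- robot.current_grasp_force(): force on a finger pad.
Only numpy, scipy, OpenCV 4.12 (cv2) and the standard library are available. Lean on these libraries where they do the work, as an engineer would, in place of code of your own. Each camera call takes 0.05 s, during which the arm holds its last target. There are 200 camera calls.

## Task

Put the two spare gift boxes from the counter upright into the two empty pockets of the display stand, leaving the two boxes that are already in it where they are. Then take the wing screw at the front of the stand, press the sprung deck down fully onto its seat and, keeping it pressed, turn the screw until the bubble of the level stands between its two lines. Finish while still gripping the screw and pressing, with the bubble centred, and do not push the other things on the counter about.

Things in the scene. Friction and masses are not known exactly. Their poses are not given: they have to be found in the camera images.
- box_0: gift box with a ribbon bow: stiff box body 46 mm (its x, the side to grip) by 60 mm (its y) by 48 mm high, with a soft-looking bow to 68 mm that offers no resistance; 0.12 kg. Origin at the centre of its underside, z up. It already stands in one of the stand's four pockets at the start (which one varies).
- box_1: gift box with a ribbon bow: stiff box body 46 mm (its x, the side to grip) by 60 mm (its y) by 48 mm high, with a soft-looking bow to 68 mm that offers no resistance; 0.12 kg. Origin at the centre of its underside, z up. It already stands in one of the stand's four pockets at the start (which one varies).
- spare_0: gift box with a ribbon bow: stiff box body 46 mm (its x, the side to grip) by 60 mm (its y) by 48 mm high, with a soft-looking bow to 68 mm that offers no resistance; 0.12 kg. Origin at the centre of its underside, z up. A spare; it starts on the counter to the right of the stand, turned any way.
- spare_1: gift box with a ribbon bow: stiff box body 46 mm (its x, the side to grip) by 60 mm (its y) by 48 mm high, with a soft-looking bow to 68 mm that offers no resistance; 0.12 kg. Origin at the centre of its underside, z up. A spare; it starts on the counter to the right of the stand, turned any way.
- pocket_0 (a point): centre of the floor of the leftmost pocket (seen from the robot at yaw 0). Four in a row, 76 mm apart, numbered left to right. A pocket is 56 mm (x) by 70 mm (y) inside, rim 12 mm high, floor about 44 mm above the counter. Frame of the deck: x away from the wing screw, y along the row to the left, z up.
- pocket_1 (a point): the same for the second pocket. A gift box belongs in a pocket upright, its 60 mm side along y of this frame, either way round.
- pocket_2 (a point): the same for the third pocket
- pocket_3 (a point): the same for the fourth, rightmost pocket
- wing_grip (a point): grip point of the brass wing screw at the front of the deck: an upright wing 46 mm long (this frame's x), 10 mm thick (its y, grip across it), 34 mm tall; the point is on the screw's axis, 11 mm below the wing's top, 45 mm above the deck. Axes turn with the wing, z up along the screw. Its starting angle varies and says nothing about level.
- screw_foot (a point): point on the screw's axis at the deck's top face, 135 mm in front of the row's centre line. Turning the wing anticlockwise seen from above raises the front of the deck (0.042 rad of tilt, 5.7 mm at the wing, per rad of turn), clockwise lowers it; with the deck pressed home, level is reached 0.6 to 1.2 rad anticlockwise of the start. It takes 0.1 to 0.3 N m and stays where it is left.
- lift (a joint): lift of the sprung deck off its seat, rad: 0 = pressed home, 0.05 = let go, front up. It tilts about a line along the row of pockets, 135 mm behind the wing: the wing goes down 7 mm from let go to home, against 3 N at first, 8 N when home; then it stands rigidly on the screw. The deck's tilt is this lift plus the tilt set by the screw, so read the level with the deck home.
- bubble (a point): middle of the black bubble, 16 mm long and 12 mm across, in the level's open-topped white tube on the front right part of the deck; it runs to the higher end, 350 mm per rad of the deck's tilt, settling in one to two seconds. Same axes as vial_mid.
- vial_mid (a point): middle of the tube level, midway between its two black cross lines (24 mm apart). The tube, 98 mm, lies along this frame's x (from the wing end towards the pockets, as the deck's). Level when the bubble's x in this frame is 0; negative (bubble towards the robot) means that the front is too high.
- tin: bystander: round sweet tin, to be left alone; origin at the centre of its underside
- spool: bystander: ribbon spool, to be left alone; origin at the centre of its underside
- bar: bystander: wrapped chocolate bar, to be left alone; origin at the centre of its underside
- tag: bystander: price tag, to be left alone; origin at the centre of its underside
- wood_stamp: bystander: hand stamp, to be left alone; origin at the centre of its underside
Not all that is in view belongs to the job. What is shaped like the spare_1 but pink is not meant. Leave any pink look-alike of the box_0 alone.

How it is judged:
By the outcome, as a careful person would: the job done as asked, in the order asked, and still so for the second after the job is handed in, while the arm keeps its last pose, push and grip.
It also fails if it takes over 69 s, if anything falls off the work surface, if the arm or the gripper's body presses on something with over 40 N, if the wrist force passes 120 N, or if a joint passes its speed limit or range.

## Working session

There is one attempt and no reset: what is moved stays moved. The work goes in short steps, each a Python script; the robot and the scene stay as the last script left them, time stands still between calls to the robot, and variables do not carry over. Pictures are saved under pics/ and viewed, at most 10 in all, crops included, and the job is handed in when it is done.

```bash
ls; mkdir -p pics; cat > h.py <<'E'
import numpy as np, cv2, pickle
from scipy.spatial.transform import Rotation as Rn
from cell import robot
def snap(name, fn):
    c=robot.capture(name); pickle.dump(c,open(fn+'.pkl','wb')); cv2.imwrite('pics/'+fn+'.png',c['frame']); return c
def load(fn): return pickle.load(open(fn+'.pkl','rb'))
def world(c,u,v,z=None):
    """pixel to world, via depth map"""
    if z is None:
        p=c['z_map'][int(v)-1:int(v)+2,int(u)-1:int(u)+2]; z=np.median(p[p>0])
    ray=np.linalg.inv(c['camera_matrix'])@[u,v,1]
    return c['R'].T@(ray*z-c['t'])
def onplane(c,u,v,h):
    o=-c['R'].T@c['t']; d=c['R'].T@np.linalg.inv(c['camera_matrix'])@[u,v,1]
    return o+d*(h-o[2])/d[2]
def down(yaw):
    """tool down, tool y (closing line) at world angle yaw+90deg i.e. tool x at yaw"""
    return (Rn.from_euler('z',yaw)*Rn.from_euler('x',np.pi)).as_rotvec()
E
python3 - <<'E'
from h import *
for n in ('scene','side'): snap(n,n+'0')
print(robot.current_time_s(), robot.current_orientation(), robot.current_opening())
E
```

```text
pics
0.1 [-3.08306702e+00 -5.94298633e-01 -6.23877193e-05] 0.08502142844775945
```

View pics/scene0.png

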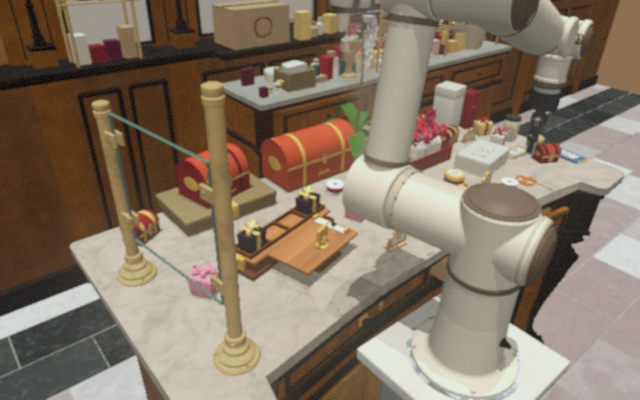

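View pics/side0.png

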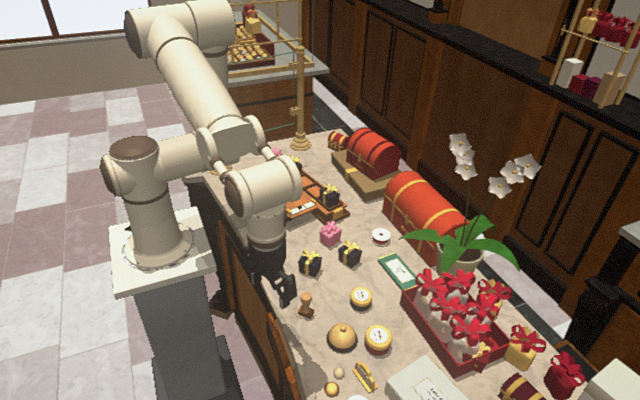

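The side view shows the two black spares at (310,263) and (348,252). A pink look-alike is at (330,233) and another at (203,278) in the scene view; both stay put. The stand's boxes are at (252,236) and (307,202) in the scene view, and the stamp is at (305,303) in the side view. I'll locate these roughly, then look closer with the wrist camera.

```bash
python3 - <<'E'
from h import *
s=load('side0'); c=load('scene0')
np.set_printoptions(precision=3,suppress=True)
for p in [(310,263),(348,252),(330,233),(305,303),(330,195),(381,236),(396,268)]: print('side',p,world(s,*p))
for p in [(252,236),(307,202),(322,237),(203,278),(330,222),(245,262),(328,208),(353,233),(290,268)]: print('scene',p,world(c,*p))
w=robot.capture('wrist'); T=-w['R'].T@w['t']; print('wrist cam',T,w['R'],w['camera_matrix'])
# crop of spares from the side view
cv2.imwrite('pics/crop_side.png',cv2.resize(s['frame'][170:320,260:420],None,fx=4,fy=4,interpolation=cv2.INTER_CUBIC))
E
```

```text
side (310, 263) [ 0.406 -0.308  0.05 ]
side (348, 252) [ 0.53  -0.313  0.054]
side (330, 233) [ 0.517 -0.21   0.05 ]
side (305, 303) [ 0.332 -0.45   0.062]
side (330, 195) [ 0.575 -0.078  0.095]
side (381, 236) [ 0.681 -0.259  0.022]
side (396, 268) [ 0.659 -0.392  0.01 ]
scene (252, 236) [0.509 0.179 0.095]
scene (307, 202) [ 0.557 -0.031  0.093]
scene (322, 237) [0.42  0.03  0.077]
scene (203, 278) [0.487 0.328 0.054]
scene (330, 222) [ 0.486 -0.055  0.054]
scene (245, 262) [0.501 0.208 0.034]
scene (328, 208) [ 0.614 -0.161 -0.002]
scene (353, 233) [ 0.415 -0.075  0.048]
scene (290, 268) [ 0.45   0.109 -0.002]
wrist cam [ 0.278 -0.507  0.373] [[ 0.373 -0.928 -0.002]
 [-0.892 -0.36   0.274]
 [-0.255 -0.1   -0.962]] [[292.634   0.    322.355]
 [  0.    292.634 199.276]
 [  0.      0.      1.   ]]
```

View pics/crop_side.png

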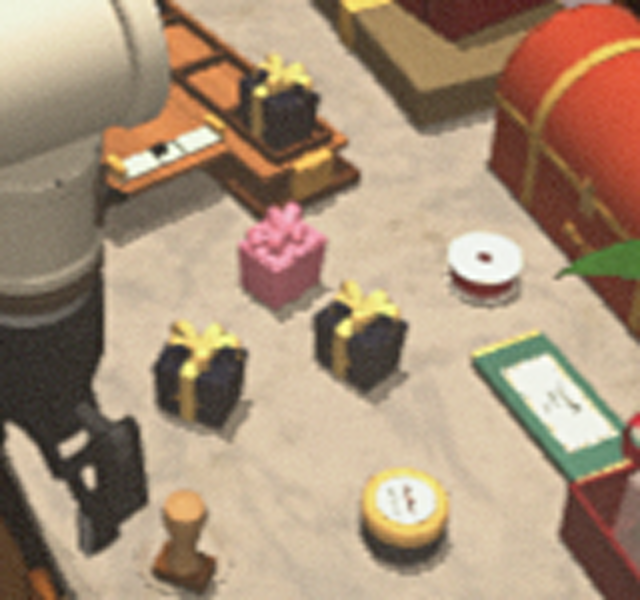

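The crop confirms two black spares, at (200,375) and (360,340), with the pink decoy at (283,257). Next, a wrist view over the spares and one over the stand.

```bash
python3 - <<'E'
from h import *
robot.movep([0.47,0.02,0.33],down(0)); c=snap('wrist','w_stand'); print(robot.current_time_s())
cv2.imwrite('pics/w_stand2.png',cv2.resize(c['frame'][:, 60:620],(800,571),interpolation=cv2.INTER_CUBIC))
robot.movep([0.46,-0.31,0.28],down(0)); c=snap('wrist','w_sp'); print(robot.current_time_s(), robot.current_joint_positions())
cv2.imwrite('pics/w_sp2.png',cv2.resize(c['frame'][40:360,120:520],(800,640),interpolation=cv2.INTER_CUBIC)[:600])
E
```

```text
2.4
3.7167 [-8.08904787e-01  8.45159405e-02  1.61414086e+00  4.25069259e-04
  1.44245635e+00  7.60205623e-01]
```

View pics/w_stand2.png

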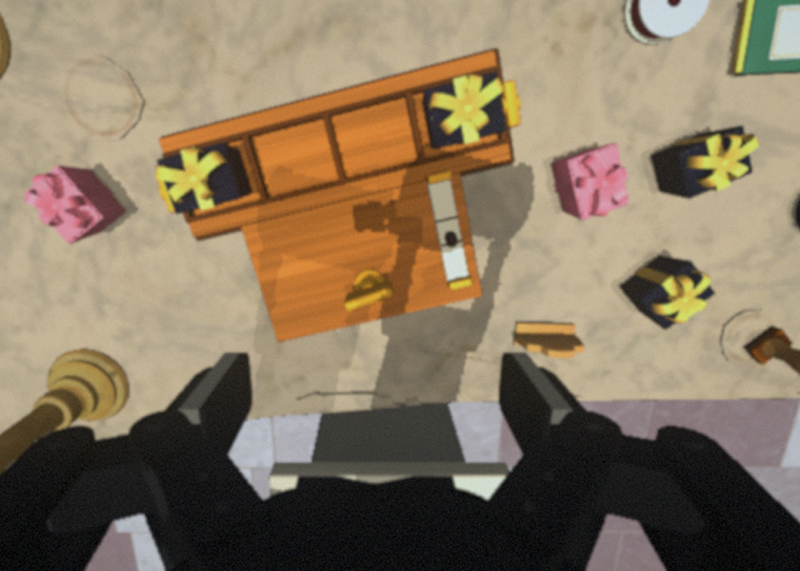

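View pics/w_sp2.png

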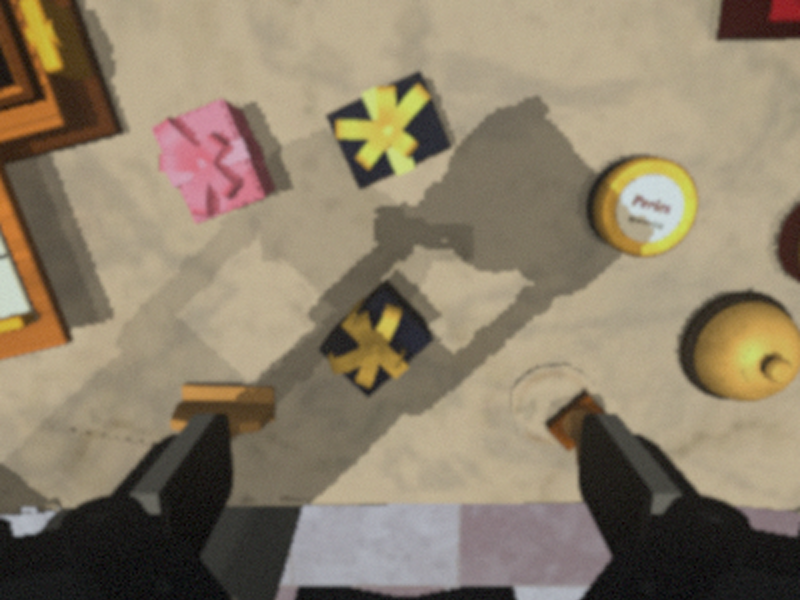

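Pockets 0 and 3 are full, so pockets 1 (295,158) and 2 (375,137) are the empty ones. The wing is at (367,290) and the level at (448,230). The spares are at (705,160) and (670,290). I'll fit the boxes by depth and enlarge the stand.

```bash
cat >> h.py <<'E'
def cloud(c):
    v,u=np.mgrid[0:400,0:640]; z=c['z_map']; 
    ray=np.stack([u,v,np.ones_like(u)],-1)@np.linalg.inv(c['camera_matrix']).T
    return (ray*z[...,None]-c['t'])@c['R'], z>0
def fitbox(c,xy,z0,z1,r=0.05):
    P,ok=cloud(c); m=ok&(np.hypot(P[...,0]-xy[0],P[...,1]-xy[1])<r)&(P[...,2]>z0)&(P[...,2]<z1)
    q=P[m][:,:2].astype(np.float32); (cx,cy),(w,h),a=cv2.minAreaRect(q)
    a=np.radians(a)
    if w>h: w,h,a=h,w,a+np.pi/2
    a=(a+np.pi/2)%np.pi-np.pi/2   # direction of box x (46 side)
    return np.array([cx,cy]),w,h,a,len(q)
E
python3 - <<'E'
from h import *
a=load('w_sp'); b=load('w_stand')
for n,xy in (('A',(.53,-.31)),('B',(.406,-.308)),('pink',(.517,-.21))):
  for c in (a,b): print(n,fitbox(c,xy,.03,.052))
for xy in ((.509,.179),(.56,-.06)): print('stand',fitbox(b,xy,.075,.1))
f=b['frame'][40:240,165:430]; cv2.imwrite('pics/stand_crop.png',cv2.resize(f,None,fx=3,fy=3,interpolation=cv2.INTER_CUBIC))
P,ok=cloud(b)
print(np.round(P[110,265],3),np.round(P[96,322],3), 'deck',np.round(P[185,265],3),np.round(P[215,340],3),np.round(P[222,265],3))
E
```

```text
A (array([ 0.54120237, -0.29875952]), 0.04991912469267845, 0.06035377457737923, np.float64(0.41025577144798975), 1176)
A (array([ 0.54129529, -0.29795703]), 0.05066241696476936, 0.06096755340695381, np.float64(0.39064984581893536), 1267)
B (array([ 0.41060591, -0.29007119]), 0.050203319638967514, 0.05983760952949524, np.float64(0.7464983680400694), 956)
B (array([ 0.4110004 , -0.28916001]), 0.05094220116734505, 0.0601346492767334, np.float64(0.7528423506517745), 989)
pink (array([ 0.52333844, -0.19195548]), 0.05062960833311081, 0.060313232243061066, np.float64(-1.2163408375609555), 1245)
pink (array([ 0.52399474, -0.19206758]), 0.05071321129798889, 0.060223840177059174, np.float64(-1.2087551893805148), 1020)
stand (array([0.52837002, 0.16804707]), 0.04986555129289627, 0.0600518099963665, np.float64(0.24239226714546946), 1200)
stand (array([ 0.58206844, -0.05299004]), 0.049897920340299606, 0.060323040932416916, np.float64(0.23892636272381318), 1366)
[0.547 0.097 0.044] [0.564 0.02  0.045] deck [0.444 0.102 0.046] [ 0.399 -0.006  0.048] [0.388 0.105 0.048]
```

View pics/stand_crop.png

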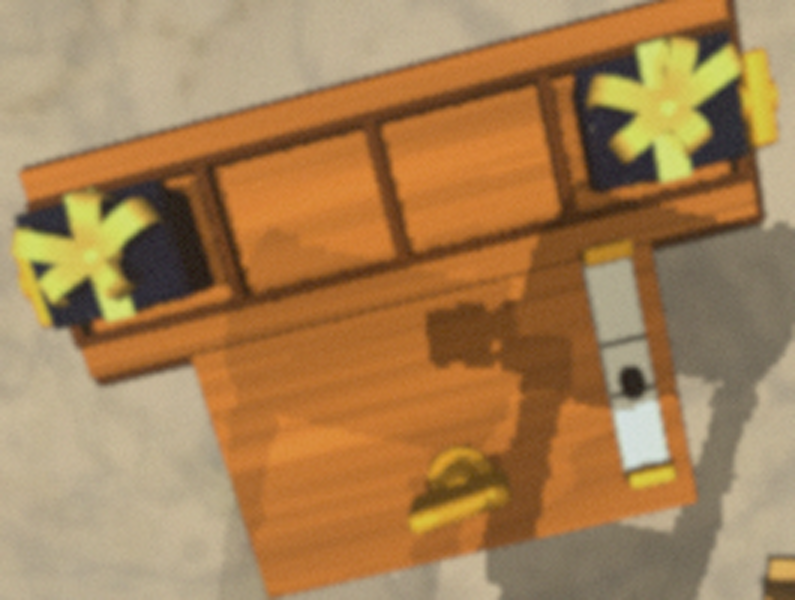

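Pocket positions follow from the two standing boxes, which sit 227.5 mm apart (3×76 = 228). They agree with the pocket corners in the crop. I'll place both spares now.

```bash
cat >> h.py <<'E'
DY=0.2384; B0=np.array([.5284,.1680]); B3=np.array([.5821,-.0530])
PK=[B0+(B3-B0)*i/3 for i in range(4)]
def pickplace(xy,a,pk,zp=.0815):
    r=down(a+np.pi/2); q=down(DY+np.pi/2); t=PK[pk]
    robot.movep([*xy,.14],r); robot.move_l([*xy,.035],r,feed=.12)
    robot.close_gripper(40); print('grip',robot.current_opening(),robot.current_grasp_force())
    robot.move_l([*xy,.2],r,feed=.25); print('lifted',robot.current_opening(),robot.current_time_s())
    robot.movep([*t,.2],q); robot.move_l([*t,.11],q,feed=.15); robot.move_l([*t,zp],q,feed=.05)
    print('placed',robot.current_ft_force(),robot.current_eef_pos())
    robot.open_gripper(); robot.move_l([*t,.2],q,feed=.2); print(robot.current_time_s(),robot.current_opening())
E
python3 - <<'E'
from h import *
np.set_printoptions(precision=4,suppress=True)
pickplace((.5413,-.2984),.40,2)
pickplace((.4108,-.2896),.75,1)
robot.movep([.47,.02,.33],down(0)); c=snap('wrist','w_st3'); print(robot.current_time_s())
for xy in PK: print(fitbox(c,xy,.075,.1,.04))
P,ok=cloud(c); m=ok&(np.hypot(P[...,0]-.42,P[...,1]-.03)<.04)&(P[...,2]>.078)
q=P[m]; print(len(q),np.percentile(q[:,2],[5,50,98]),cv2.minAreaRect(q[:,:2].astype(np.float32)), q.mean(0))
f=c['frame'][40:240,165:430]; cv2.imwrite('pics/stand_crop3.png',cv2.resize(f,None,fx=3,fy=3,interpolation=cv2.INTER_CUBIC))
E
```

```text
grip 0.04611983207717603 41.31512893829495
lifted 0.04600374117419039 7.6333
placed [ 0.0584 -0.5361 -1.1048] [0.5643 0.0207 0.0814]
11.5333 0.08523652794044603
grip 0.045818714303389976 41.359659880399704
lifted 0.045633539389992116 15.1417
placed [-0.5432  0.3014 -1.269 ] [0.5464 0.0943 0.0815]
19.3333 0.08568592474612689
20.8417
(array([0.5284, 0.1681]), 0.04999947175383568, 0.060458794236183167, np.float64(0.23231561459466632), 1341)
(array([0.5467, 0.0951]), 0.04988066852092743, 0.060334887355566025, np.float64(0.25312613791903393), 1277)
(array([0.5648, 0.0208]), 0.04994441568851471, 0.060167815536260605, np.float64(0.26441785771718584), 1314)
(array([ 0.5819, -0.053 ]), 0.04999442771077156, 0.06031364947557449, np.float64(0.23554286649313783), 1430)
401 [0.0806 0.1012 0.1043] ((0.42459291219711304, 0.025367919355630875), (0.010101454332470894, 0.0446343868970871), 18.922809600830078) [0.4264 0.0257 0.0973]
```

View pics/stand_crop3.png

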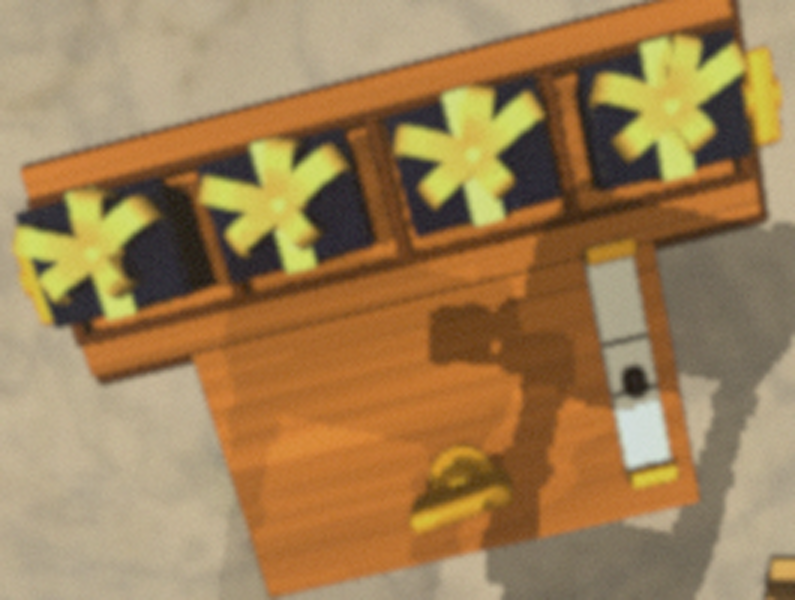

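All four boxes are seated, and the wing is at (0.4246, 0.0254) with its thickness direction at 0.33 rad. The bubble, at crop (633,380) between lines at y≈340 and 392, reads about −6.5 mm with the deck let go. That suggests a turn of about 0.75 rad. I'll grip with the camera over the level and press.

```bash
cat >> h.py <<'E'
W0=np.array([.4246,.0254,.092]); Y0=.330-np.pi/2; DX=np.array([np.cos(DY),np.sin(DY)])
def wpose(dz,turn,feed=.03,lat=0.):
    p=W0.copy(); p[2]+=dz; p[:2]+=DX*(.35*dz+lat)
    robot.move_l(p,down(Y0+turn),feed=feed)
E
python3 - <<'E'
from h import *
np.set_printoptions(precision=3,suppress=True)
robot.movep([*W0[:2],.17],down(Y0)); print(robot.current_joint_positions())
robot.move_l(W0,down(Y0),feed=.1); robot.close_gripper(70)
print(robot.current_opening(),robot.current_ft_force(),robot.current_time_s())
for dz in (-.003,-.005,-.006,-.007,-.008,-.009,-.010):
    wpose(dz,0); f=robot.current_ft_force(); print(dz,f,robot.current_torque(),robot.current_eef_pos()[2])
    if f[2]>18: break
robot.dwell(.8); c=snap('wrist','w_lv'); print(robot.current_ft_force(),robot.current_time_s())
cv2.imwrite('pics/w_lv2.png',cv2.resize(c['frame'],(800,500)))
E
```

```text
[-0.226 -0.168  2.081 -0.     1.227  2.584]
0.008325453311291128 [-3.517 -1.743  3.4  ] 23.5833
-0.003 [-4.804  0.468  8.425] [0.113 0.515 0.108] 0.0895803812093144
-0.005 [-4.702  1.21  10.782] [0.276 0.482 0.072] 0.08808058449293263
-0.006 [-5.379  1.095 12.894] [0.321 0.4   0.064] 0.08735571996358593
-0.007 [-5.454  1.513 13.174] [0.461 0.361 0.028] 0.08655107730364617
-0.008 [-5.684  2.228 14.598] [0.55  0.274 0.078] 0.08581153817651639
-0.009 [-6.599  2.634 16.654] [0.618 0.186 0.028] 0.0850300345028079
-0.01 [-7.92   2.223 19.75 ] [ 0.756  0.276 -0.001] 0.08448547525126973
[-7.137  3.528 19.101] 26.1917
```

View pics/w_lv2.png

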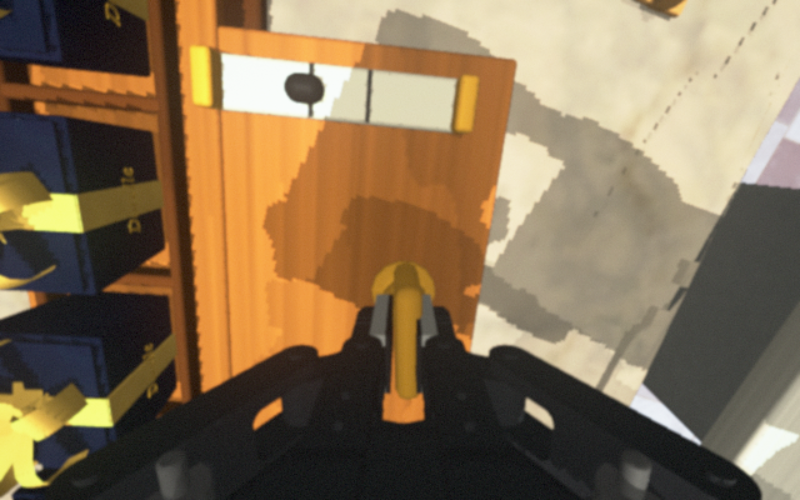

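The boxes behind are fine. With the deck pressed, the bubble is at (304,88) and the lines at x = 311 and 369, so it reads about +15 mm (front too low). That needs about a 1 rad anticlockwise turn. I'll write a rectified bubble reader and then turn in force-controlled steps.

```bash
cat >> h.py <<'E'
def rect(c,h=.052,S=2000.):
    """top view of the vial area in the deck frame, 0.5 mm/px; rows = deck y (left up), cols = deck x"""
    xs=np.arange(-.08,.08,1/S); ys=np.arange(.02,-.02,-1/S); C=VM
    X,Y=np.meshgrid(xs,ys); R2=np.array([[DX[0],-DX[1]],[DX[1],DX[0]]])
    w=np.stack([X,Y],-1)@R2.T+C; w=np.concatenate([w,np.full(X.shape+(1,),h)],-1)
    p=(w@c['R'].T+c['t'])@c['camera_matrix'].T; p=(p[...,:2]/p[...,2:]).astype(np.float32)
    return cv2.remap(c['frame'],p[...,0],p[...,1],cv2.INTER_LINEAR)
VM=np.array([0.,0.])
E
python3 - <<'E'
from h import *
import h
np.set_printoptions(precision=4,suppress=True)
c=load('w_lv')
l=[onplane(c,u*.8,v*.8,.052) for u,v in ((311,90),(369,96),(215,80),(458,105))]; print(l, [world(c,249,80),world(c,295,82)])
h.VM=((l[0]+l[1])/2)[:2]; print(h.VM, np.linalg.norm(l[0]-l[1]),np.linalg.norm(l[2]-l[3]))
r=rect(c); b=load('w_st3'); cv2.imwrite('pics/rect.png',cv2.resize(np.vstack([r,rect(b)]),None,fx=2.4,fy=2.4))
E
sed -i "s/^VM=.*/VM=np.array([0,0])/" h.py
```

```text
[array([ 0.4875, -0.0485,  0.052 ]), array([ 0.4648, -0.0539,  0.052 ]), array([ 0.5247, -0.0396,  0.052 ]), array([ 0.4297, -0.0624,  0.052 ])] [array([ 0.4859, -0.0449,  0.0541]), array([ 0.4649, -0.052 ,  0.0461])]
[ 0.4761 -0.0512] 0.02332419781356478 0.09767180404085772
```

View pics/rect.png

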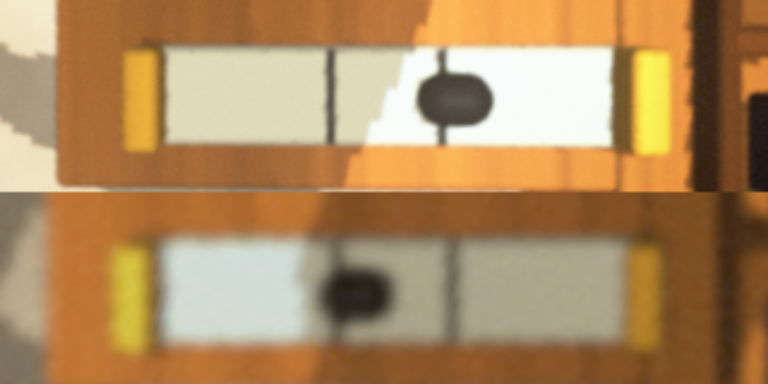

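The rectified view is clear. Pressed, the lines are at 331 and 442 and the bubble at 455, giving +14.3 mm. Let go, it was −7.9 mm. So the turn is about 0.97 rad, and I'll do it in steps.

```bash
sed -i "s/^VM=.*/VM=np.array([.4761,-.0512])/" h.py; cat >> h.py <<'E'
def bubble(c):
    g=cv2.cvtColor(rect(c),cv2.COLOR_BGR2GRAY)
    e=np.vstack([g[22:27],g[54:58]]); bh=cv2.morphologyEx(e,cv2.MORPH_BLACKHAT,np.ones((1,9),np.uint8)).mean(0)
    bh=np.where((np.arange(320)>80)&(np.arange(320)<240),bh,0)
    s=[bh[i-1:i+2].sum()+bh[i+46:i+49].sum() for i in range(90,190)]; i=90+int(np.argmax(s))
    ln=[np.average(np.arange(k-3,k+4),weights=bh[k-3:k+4]+1e-6) for k in (i,i+47)]
    m=cv2.morphologyEx((g[32:52,68:255]<95).astype(np.uint8),cv2.MORPH_OPEN,np.ones((9,9),np.uint8))
    return (68+np.nonzero(m)[1].mean()-np.mean(ln))*24/(ln[1]-ln[0]), ln, int(m.sum())
E
python3 - <<'E'
from h import *
np.set_printoptions(precision=3,suppress=True)
print(bubble(load('w_lv')),bubble(load('w_st3')))
dz,turn=-.010,0.
for k in range(6):
    turn+=.1; dz+=.00057; wpose(dz,turn); f=robot.current_ft_force()
    print(round(turn,2),round(dz,4),f,robot.current_torque(),robot.current_eef_pos()[2],robot.current_time_s())
    dz+=np.clip((f[2]-22)/8000,-.001,.001)
wpose(dz,turn); robot.dwell(1.2); c=snap('wrist','w_t1'); print(bubble(c),robot.current_ft_force(),robot.current_opening(),robot.current_time_s(),dz)
E
```

```text
(np.float64(14.750898113340577), [np.float64(137.3989685829501), np.float64(183.67546865963428)], 493) (np.float64(-8.153418245191736), [np.float64(140.59697511155747), np.float64(188.06656912641267)], 507)
0.1 -0.0094 [-6.948  3.119 20.014] [0.736 0.417 0.042] 0.08504289154809686 26.4417
0.2 -0.0091 [-7.753  2.277 20.633] [0.739 0.566 0.091] 0.08550751570839414 26.6917
0.3 -0.0087 [-8.018  2.75  23.287] [0.766 0.78  0.019] 0.08600355146970612 26.9417
0.4 -0.008 [-7.975  2.958 21.911] [ 0.777  0.814 -0.017] 0.0865768614444734 27.1917
0.5 -0.0074 [-8.672  3.294 21.782] [ 0.761  0.956 -0.013] 0.08712358182619787 27.4417
0.6 -0.0069 [-8.095  2.423 22.632] [0.784 1.068 0.073] 0.08766345140485517 27.6917
(np.float64(6.119167630000042), [np.float64(140.14522264283977), np.float64(187.12594030382573)], 513) [-8.016  2.419 21.954] 0.008689438239674689 29.1917 -0.00679752105582756
```

```bash
python3 - <<'E'
from h import *
np.set_printoptions(precision=3,suppress=True)
dz,turn=-.0068,.6
for k in range(4):
    turn+=.105; dz+=.0006; wpose(dz,turn); f=robot.current_ft_force()
    dz+=np.clip((f[2]-22)/8000,-.001,.001)
robot.dwell(2.); b=bubble(snap('wrist','w_t2')); print(b,f,robot.current_time_s())
d=b[0]/14.7
if abs(d)>.03: turn+=d; dz+=.0057*d
dz-=.0007; wpose(dz,turn); robot.dwell(2.2)   # also press a little harder: is it home?
print(bubble(snap('wrist','w_t3')),robot.current_ft_force(),robot.current_torque(),robot.current_eef_pos(),robot.current_time_s(),dz,turn)
E
```

```text
(np.float64(-0.6583734285834774), [np.float64(140.64017609422356), np.float64(188.0717733463753)], 529) [-8.634  2.311 21.953] 32.275
(np.float64(0.30131838668508726), [np.float64(140.66196532284306), np.float64(188.04557696232203)], 526) [-10.063   2.679  26.288] [ 0.722  1.783 -0.247] [0.424 0.025 0.09 ] 34.775 -0.00535609514208204 0.9752126919330968
```

The bubble reads +0.3 mm at 26 N. Pressing 4 N harder barely moved it, so the deck is home. One last look before handing in.

View pics/w_t3.png

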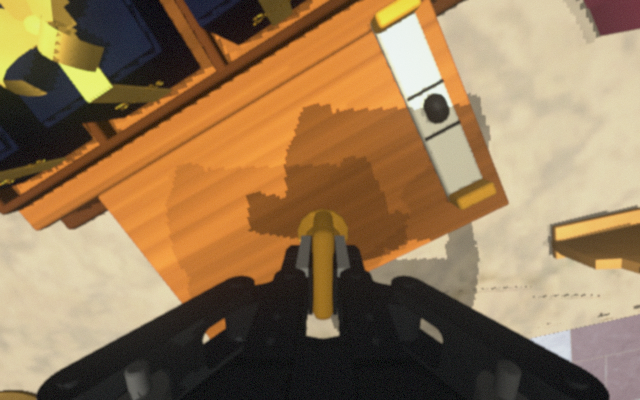

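The bubble at (436,108) is midway between the lines at (427,91) and (443,130), and the wing is still gripped. Handing in.

```bash
python3 -c "
from h import *
print(robot.finish_job())"
```

```text
the job is handed in; nothing more can be done
None
```

The job is handed in, at about 35 s of the 69 s allowed: both spares stand in pockets 1 and 2, and the deck is pressed home at about 26 N with the screw still gripped and the bubble centred to about 0.3 mm.

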